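# Unlatch and open the split tube furnace

### The job

Open the small tube furnace on the bench: squeeze the two release tabs on its latch lever together and, keeping them squeezed, swing the lever all the way out towards the front, clear of the lid's tongue. Then lift the lid by its bar and push it back until it stands upright, and leave it standing open. Leave the other things on the bench where they are.

Things in the scene. Friction and masses are not known exactly. Their poses are not given: they have to be found in the camera images.
- furnace: Cold split tube furnace: a fixed grey box, 150 mm deep (x), 240 wide (y); lower half 80 mm high, top of the shut lid 110 mm high. Origin: centre of its underside, on the bench. x points from its front (lever side) to its back (lid hinge), y to its left end, z up. A fixed 40 mm glass tube lies through it along y, axis 80 mm high, sticking out 45 mm at each end.
- lever (a joint): Latch lever. 0 = latched: it lies along the furnace front, pointing to the furnace's -y, over the lid's tongue, and holds the lid shut. Grows as it swings level, outwards to the front (clockwise from above), to a stop at 1.05 rad. The tongue is clear of it from 0.6 rad. Locked at 0 by two spring pins (see lever_lock). Unlocked it turns lightly (0.12 Nm) and stays where left.
- lever_lock (a point): Lever's spring pins, below the lever 76 mm from its hinge: one pin per tab, held by a keeper block on the furnace (top 104 mm high, reaching 122 mm in front of the furnace's centre). A pin lifts clear only with its tab pressed in 5 mm or more: squeeze both tabs together and keep them so for the first 0.3 rad of swing. One tab alone frees nothing. Origin between the pins.
- lever_grip (a point): Centre of the lever's handle, midway between its tabs, 142 mm above the bench, 100 mm from the hinge pin. x along the lever away from the pin, y across it (squeeze direction), z up. Steel core 66 long, 14 wide, 32 high; on each side a black tab plate 44 long, 28 high, centred here. Width over the tabs 44 mm released, 28 mm pressed home (8 mm travel, 2 to 9 N each): squeeze with 20 N or more.
- lever_pivot (a point): Point on the lever's upright hinge axis at the front left of the furnace, at the height of the lever grip (142 mm).
- lid (a joint): Furnace lid, hinged along its back edge. 0 = shut; grows as the front edge rises and goes back; 1.57 = upright; stop at 1.65 rad. The hinge is stiff (0.6 Nm friction), so the lid (about 0.5 kg) stays wherever it is left.
- lid_hinge (a point): Middle of the lid's hinge line, 80 mm above the bench. The hinge line runs along the furnace's y.
- lid_bar (a point): Middle of the lifting bar on the right part of the lid's top (seen from the robot): round dark steel, 12 mm thick, 70 mm long along the furnace's y, on two end posts, its axis 32 mm above the lid's top. Shut: 142 mm above the bench, 125 mm in front of the hinge line, 62 mm above it. Axes parallel to the furnace's when shut, turning with the lid.
- lid_edge (a point): Point on the lower front edge of the lid, in line with the lifting bar's middle; 150 mm from the hinge line, level with it when shut; turns with the lid. A part-open lid can be pushed back here from the front. 135 mm to the left of it a tongue 24 mm wide, 8 mm thick sticks out 38 mm in front of the lid.
- wrench: bystander: steel wrench 190 mm long lying on the bench in front of the furnace. Leave it alone. Origin: on its underside.
- scoop: bystander: white plastic spatula 170 mm long lying on the bench in front of the furnace. Leave it alone. Origin: on its underside.
- beaker: bystander: glass beaker, 68 mm wide, 85 mm high, near one end of the furnace. Leave it alone. Origin: on its underside.
- jar: bystander: brown glass jar, 60 mm wide, 75 mm high, near the other end of the furnace. Leave it alone. Origin: on its underside.
- crucible: bystander: white ceramic bowl, 76 mm wide, 50 mm high. Leave it alone. Origin: on its underside.
- driver: bystander: screwdriver 190 mm long. Leave it alone. Origin: on its underside.
- vials: bystander: cardboard tray of vials, 90 x 140 x 70 mm. Leave it alone. Origin: on its underside.

How it is judged:
By the outcome, as a careful person would: the job done as asked, in the order asked, and still so for the second after the job is handed in, with the robot touching nothing.
It also fails if it takes over 58 s, if anything falls off the work surface, if the arm or the gripper's body presses on something with over 40 N, if the wrist force passes 120 N, or if a joint passes its speed limit or range.

### The arm

A 7-joint arm with a two-finger parallel gripper is mounted at the origin on the work surface. World frame = base frame: x ahead of the robot, y to its left, z up, the work surface at z = 0. Lengths are in m, angles in degrees, forces in N, time in s.
With the tool pointing down it reaches from about 0.35 to 0.9 m from the base axis. Payload 7.2 kg.
Tool frame: the origin (TCP) lies between the finger pads; the fingertips stand 14 mm ahead of it and the grasp point (between the pads) lies 5 mm behind it (nose_length is the distance from the TCP to the fingertips, in m); y points along the fingers, z is the direction in which the jaws open and shut, and the axes are right-handed (so a half turn about y gives the same grasp; the last joint's range is limited). The gripper opens to 88 mm and grips with 3 to 60 N. Pads are 20 mm wide; open, the fingers measure 115 mm over their backs; the gripper's body (75 mm by 178 mm) begins 61 mm behind the grasp point.
Start: joints at [-68.766, 23.554, -0.728, 91.456, 0.321, 64.991, -4.71], TCP at [0.266, 0.566, 0.237] pointing down, gripper open.
Joint ranges: [-169.25, 169.25], [-16.82, 113.86], [-84.01, 82.57], [7.8, 145.47], [-59.2, 239.2], [7.22, 106.19], [-163.78, 163.78]. Speed limits (degrees/s): [136.94, 136.94, 172.46, 172.46, 180, 180, 180].

### API

Orientations are given as [roll, pitch, yaw] about the fixed x, y, z axes, in that order (R = Rz(yaw) Ry(pitch) Rx(roll)).
In Python, from plant import get_state, read_camera, camera_params, finish_job, nose_length gives the robot as it stands.
- The arm moves only by the shell command python3 -m crank 'ROWS'. ROWS is text: rows parted by semicolons, each of 7 numbers parted by spaces: the opening, from -1 (shut) to 1 (fully open), then the shift along the tool's x, y, z in cm, then the turn, a rotation vector about the tool's x, y, z in rad. A call has exactly 5 rows; each row is the pose to reach, as a shift and turn from the pose commanded when the call began, along the tool's axes at that moment; what a row does not reach only later rows make up. A row lasts 1/8 s, in which the tool goes at most 62.5 mm and 10.7 degrees, less where a joint would pass 70% of its speed; a pose out of reach is approached as far as the arm can. A call with a gripper value outside its range is refused whole. The fingers move at their own pace and stop on an object; the grip force is fixed at half the most. Time passes only in rows, so rows that repeat a pose let the fingers close, or fill a call up. It gives the time, the measured TCP pose, the force and the opening at its end, in the units of the state.
- get_state(): the state, without advancing time (a new reading comes with each control period).
- read_camera(name): name is "scene" or "side" or "wrist"; returns the picture (400x640x3 uint8, red, green, blue); there is no depth.
- camera_params(name): a dict with "K" (3x3 intrinsics, pixels), "rvec" (rotation vector, rad) and "tvec" (3), from world to camera coordinates, as OpenCV has them. Camera axes: x right, y down, z forward; pixel columns grow to the right and rows downward; lengths in m; the calibration is good to about 2 mm. The wrist camera is an equidistant fisheye: a pixel r from the principal point sees the ray r / f radians off the axis. A picture is of the moment at which its call begins: read the wrist's pose just before it. camera_params takes no time and is no camera call; for the wrist camera it gives the pose at the moment of the call.
- finish_job(): hands the job in, once; it reports no verdict.
The state is a dict: "time": time; "joint_positions": joint angles; "qd": joint speeds; "effort": joint torques, N m; "ee_pos": TCP position; "ee_rot": TCP orientation; "wrist_force": force on the tool from outside, world axes, zero at the start; "moment": the same for the moment, N m; "gripper_width": finger opening in m.
Only numpy, scipy, OpenCV 4.12 (cv2) and the standard library are available. Lean on these libraries where they do the work, as an engineer would, in place of code of your own. Each camera call takes 0.05 s, during which the arm holds its last target.

## Working session

There is one attempt and no reset: what is moved stays moved. The work goes in short steps, Python scripts to look and compute and a shell command to move; the robot and the scene stay as the last step left them, time stands still between calls to the robot, and variables do not carry over. Pictures are saved under pics/ and viewed, and the job is handed in when it is done.

```bash
ls; mkdir -p pics
cat > h.py <<'E'
import numpy as np, cv2
from plant import *
from scipy.spatial.transform import Rotation as R
def snap(name,fn):
    im=read_camera(name); cv2.imwrite('pics/'+fn,im[:,:,::-1]); return im
def cam(name):
    p=camera_params(name); K=np.array(p['K']); Rm=cv2.Rodrigues(np.array(p['rvec'],float))[0]; t=np.array(p['tvec'],float).ravel()
    return K,Rm,t
def ray(name,uv):
    K,Rm,t=cam(name); x=(np.array(uv,float)-[K[0,2],K[1,2]])/[K[0,0],K[1,1]]
    if name=='wrist':
        r=np.linalg.norm(x); d=np.array([*(x/r*np.sin(r)),np.cos(r)]) if r>0 else np.array([0,0,1.])
    else: d=np.array([x[0],x[1],1.])
    return -Rm.T@t, Rm.T@(d/np.linalg.norm(d))
def atz(name,uv,z):
    c,d=ray(name,uv); return c+d*(z-c[2])/d[2]
def proj(name,P):
    K,Rm,t=cam(name); p=Rm@np.array(P,float)+t
    if name=='wrist':
        r=np.hypot(p[0],p[1]); th=np.arctan2(r,p[2]); x=p[:2]/r*th
    else: x=p[:2]/p[2]
    return x*[K[0,0],K[1,1]]+[K[0,2],K[1,2]]
E
python3 - <<'E'
from h import *
s=get_state(); print({k:np.round(v,3).tolist() for k,v in s.items()}, nose_length)
for n in ['scene','side','wrist']:
    K,Rm,t=cam(n); print(n,K.round(1).tolist(),(-Rm.T@t).round(3),Rm.round(2).tolist())
    snap(n,n+'0.png')
E
```

```text
pics
{'time': 0.0, 'joint_positions': [-68.767, 23.598, -0.728, 91.501, 0.322, 64.99, -4.707], 'qd': [-0.011, -0.053, -0.048, -0.018, 0.021, -0.028, -0.064], 'effort': [0.0, -58.796, 0.642, -29.107, -0.054, 0.019, 0.0], 'ee_pos': [0.265, 0.565, 0.236], 'ee_rot': [-90.086, -0.007, -25.136], 'wrist_force': [-0.026, 0.19, -0.166], 'moment': [-0.004, 0.072, -0.005], 'gripper_width': 0.088} 0.014
scene [[462.8, 0.0, 315.5], [0.0, 462.8, 205.9], [0.0, 0.0, 1.0]] [ 1.236 -0.486  1.509] [[0.59, 0.81, 0.01], [0.7, -0.5, -0.52], [-0.41, 0.31, -0.86]]
side [[469.0, 0.0, 318.9], [0.0, 469.0, 197.8], [0.0, 0.0, 1.0]] [-0.186 -0.93   0.916] [[0.8, -0.6, 0.02], [-0.32, -0.45, -0.84], [0.51, 0.66, -0.55]]
wrist [[309.7, 0.0, 314.2], [0.0, 309.7, 199.8], [0.0, 0.0, 1.0]] [0.2   0.596 0.384] [[0.43, 0.91, -0.0], [0.87, -0.41, 0.27], [0.24, -0.11, -0.96]]
```

View pics/scene0.png

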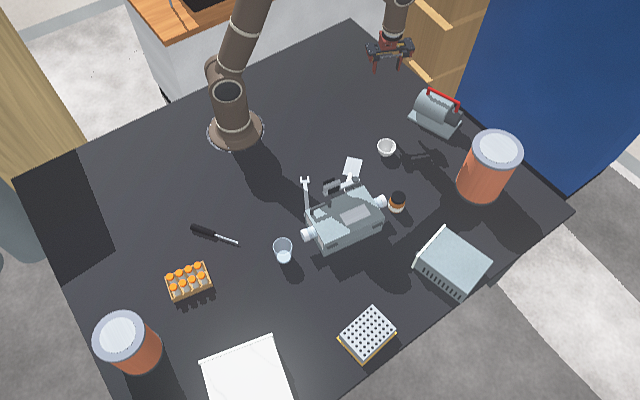

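View pics/side0.png

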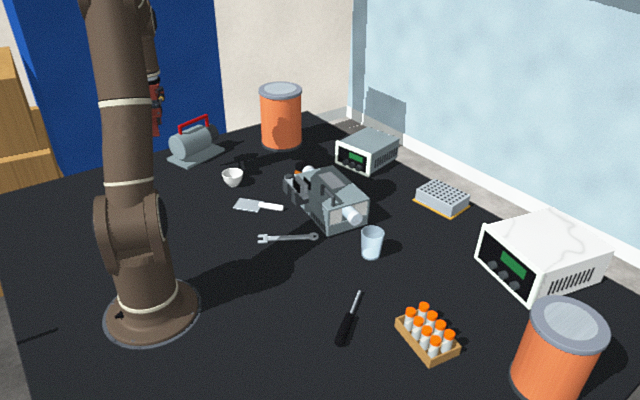

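View pics/wrist0.png

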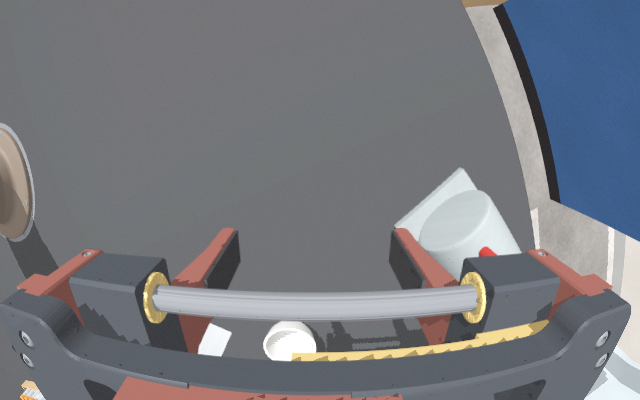

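The furnace is mid-bench: about (345,215) in scene and (330,200) in side. The jar is at its left end and the beaker at its right end. I'll enlarge both views.

Run:
```python
import cv2
a=cv2.imread('pics/scene0.png')[140:270,260:420]; cv2.imwrite('pics/sc_z.png',cv2.resize(a,None,fx=4.6,fy=4.6,interpolation=cv2.INTER_CUBIC))
a=cv2.imread('pics/side0.png')[150:270,220:390]; cv2.imwrite('pics/si_z.png',cv2.resize(a,None,fx=4.6,fy=4.6,interpolation=cv2.INTER_CUBIC))
```

```text
(no output)
```

View pics/sc_z.png

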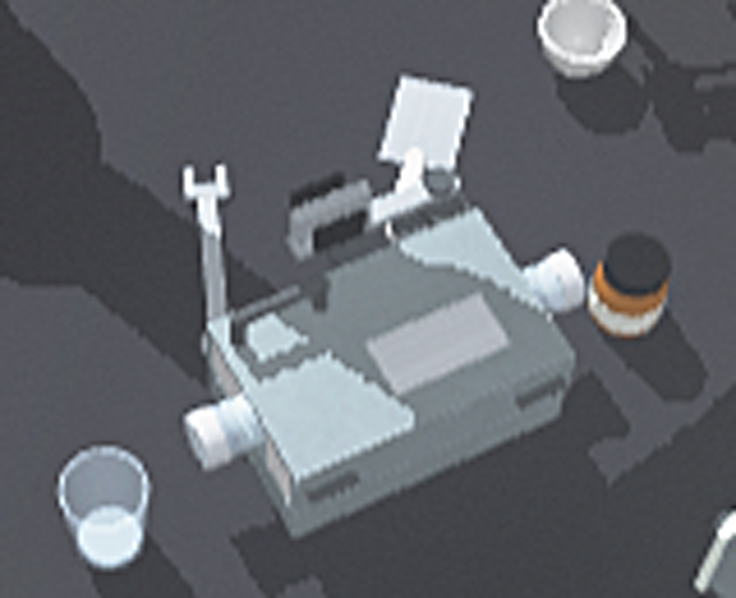

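View pics/si_z.png

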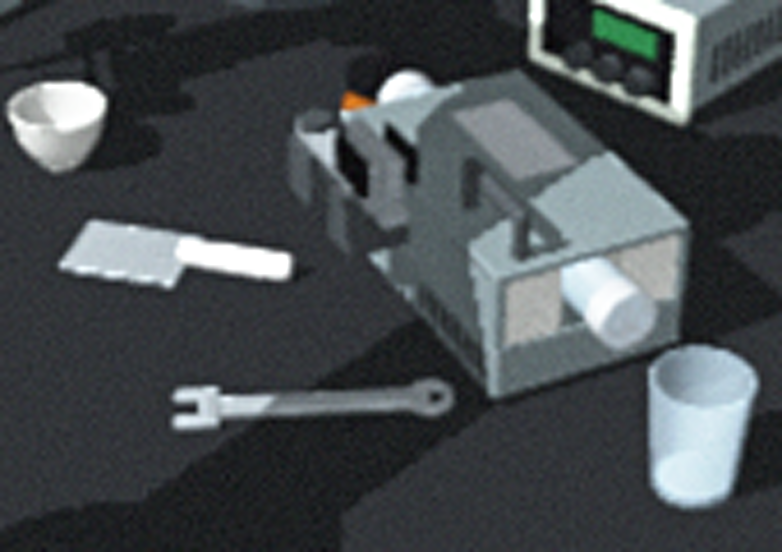

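```bash
cat > fit.py <<'E'
from h import *
from scipy.optimize import least_squares
obs=[]
def sc(u,v): return ('scene',(260-.5+ (u+.5)/4.6,140-.5+(v+.5)/4.6))
def si(u,v): return ('side',(220-.5+(u+.5)/4.6,150-.5+(v+.5)/4.6))
h=.075;w=.12
obs=[(sc(210,333),(-h,-w,.11)),(sc(478,208),(-h,w,.11)),(sc(575,355),(h,w,.11)),(sc(300,480),(h,-w,.11)),(sc(293,535),(h,-w,0)),
(si(495,268),(-h,-w,.11)),(si(690,218),(h,-w,.11)),(si(520,72),(h,w,.11)),(si(492,398),(-h,-w,0)),(si(683,338),(h,-w,0))]
def f(p):
    c,s=np.cos(p[2]),np.sin(p[2]); r=[]
    for (n,uv),q in obs:
        P=[p[0]+c*q[0]-s*q[1],p[1]+s*q[0]+c*q[1],q[2]]
        r+=list(proj(n,P)-uv)
    return np.array(r)
if __name__=='__main__':
    x0=atz('scene',(345,215),.1)
    r=least_squares(f,[x0[0],x0[1],0],loss='soft_l1'); print(r.x,np.degrees(r.x[2])); print(f(r.x).reshape(-1,2).round(1))
    c,s=np.cos(r.x[2]),np.sin(r.x[2])
    T=lambda q:np.array([r.x[0]+c*q[0]-s*q[1],r.x[1]+s*q[0]+c*q[1],q[2]])
    np.save('pose.npy',r.x)
    print('bar',T([-.05,-.0675,.142]))
    # handle centre: core top at scene zoom, z=.158
    for uv in [(330,215),(288,232),(368,185),(300,255),(372,195),(440,180)]:
        P=atz(*sc(*uv),.158 if uv!=(440,180) else .142); d=P[:2]-r.x[:2]; print(uv,P.round(4),[c*d[0]+s*d[1],-s*d[0]+c*d[1]])
E
python3 fit.py
```

```text
[ 0.64398273  0.08440689 -0.16081015] -9.213742757296218
[[-0.3 -2. ]
 [ 0.7 -0.2]
 [ 1.1 -0.1]
 [-0.3  0.4]
 [ 0.5  2.1]
 [ 0.6  1.1]
 [-0.1  0.1]
 [-0.2 -1.6]
 [ 0.2  1.6]
 [-1.2  2. ]]
bar [0.58381987 0.02578368 0.142     ]
(330, 215) [0.5499 0.0925 0.158 ] [np.float64(-0.09421578002848825), np.float64(-0.0070725865209995895)]
(288, 232) [0.5436 0.0574 0.158 ] [np.float64(-0.0947520131185803), np.float64(-0.04271864530461059)]
(368, 185) [0.5448 0.1328 0.158 ] [np.float64(-0.10562237110949883), np.float64(0.031898359536713425)]
(300, 255) [0.5655 0.0525 0.158 ] [np.float64(-0.07238506051335754), np.float64(-0.044061681914590256)]
(372, 195) [0.554  0.1297 0.158 ] [np.float64(-0.09610819755593503), np.float64(0.030253091922954712)]
(440, 180) [0.5656 0.1885 0.142 ] [np.float64(-0.0940269956114303), np.float64(0.0902134447979826)]
```

```bash
cat >> h.py <<'E'
def to(target,yaw=None):
    """print shift (cm, tool axes) to world TCP target & turn about tool y for tool-z azimuth yaw deg"""
    s=get_state(); Rt=R.from_euler('xyz',s['ee_rot'],degrees=True)
    print('t',s['time'],'pos',np.round(s['ee_pos'],4),'rot',np.round(s['ee_rot'],1),'F',np.round(s['wrist_force'],1),'w',round(s['gripper_width'],4))
    sh=Rt.inv().apply(np.array(target)-s['ee_pos'])*100
    if yaw is None: rv=np.zeros(3)
    else: rv=(Rt.inv()*R.from_euler('xyz',[-90,0,yaw-90],degrees=True)).as_rotvec()
    print('shift',sh.round(2),'rv',rv.round(3))
E
python3 - <<'E'
from h import *
to([.55,.092,.25],-9.2)
# overlay model
r=np.load('pose.npy');c,s=np.cos(r[2]),np.sin(r[2])
T=lambda q:np.array([r[0]+c*q[0]-s*q[1],r[1]+s*q[0]+c*q[1],q[2]])
print({k:[proj(n,T(q)).round(1).tolist() for n in('scene','side')] for k,q in dict(pv=(-.097,.093,.142),gr=(-.097,-.007,.158)).items()})
E
```

```text
t 0.15 pos [0.2654 0.5655 0.236 ] rot [-90.1  -0.  -25.1] F [-0.4  0.9 -0. ] w 0.0876
shift [ 45.88  -1.36 -30.78] rv [1.000e-03 1.293e+00 1.000e-03]
{'pv': [[355.5, 177.8], [291.4, 169.8]], 'gr': [[331.0, 185.7], [304.8, 179.7]]}
```

```bash
python3 -m crank '1 4.6 -0.5 -3.1 0 0.13 0; 1 9.2 -1.4 -6.2 0 0.26 0; 1 13.8 -1.4 -9.3 0 0.39 0; 1 18.4 -1.4 -12.4 0 0.52 0; 1 23 -1.4 -15.4 0 0.65 0'; python3 -c "
from h import *
to([.55,.092,.25],-9.2)"
```

```text
time: 0.78
ee_pos: [0.409, 0.3269, 0.2507]
ee_rot: [-90.0, 0.0, -62.6]
wrist_force: [0.7, 0.5, -0.6]
gripper_width: 0.0875
t 0.775 pos [0.409  0.3269 0.2507] rot [-90.    0.  -62.6] F [ 0.7  0.5 -0.6] w 0.0875
shift [27.35  0.06  1.72] rv [-0.     0.638 -0.   ]
```

```bash
python3 -m crank '1 5.5 0 0.3 0 0.13 0; 1 11 0 0.7 0 0.26 0; 1 16.5 0 1 0 0.39 0; 1 22 0 1.4 0 0.52 0; 1 27.4 0 1.7 0 0.64 0'; python3 -m crank '1 0 0 0 0 0 0; 1 0 0 0 0 0 0; 1 0 0 0 0 0 0; 1 0 0 0 0 0 0; 1 0 0 0 0 0 0'; python3 -c "
from h import *
to([.55,.092,.25],-9.2)
snap('wrist','w1.png')
snap('scene','s1.png');snap('side','d1.png')
print(proj('wrist',[.55,.092,.158]))
a=cv2.imread('pics/w1.png');cv2.imwrite('pics/w1z.png',cv2.resize(a[120:400,120:520],None,fx=2,fy=2,interpolation=cv2.INTER_CUBIC))
"
```

```text
time: 1.4
ee_pos: [0.5511, 0.0922, 0.2507]
ee_rot: [-90.0, 0.0, -99.3]
wrist_force: [0.6, 0.4, -0.2]
gripper_width: 0.088
time: 2.02
ee_pos: [0.5502, 0.0945, 0.2507]
ee_rot: [-90.0, 0.0, -99.0]
wrist_force: [-0.6, 0.1, -0.5]
gripper_width: 0.0881
t 2.025 pos [0.5502 0.0945 0.2507] rot [-90.   0. -99.] F [-0.6  0.1 -0.5] w 0.0881
shift [0.25 0.07 0.02] rv [ 0.     0.004 -0.   ]
[314.02883275 209.55281529]
```

View pics/w1z.png

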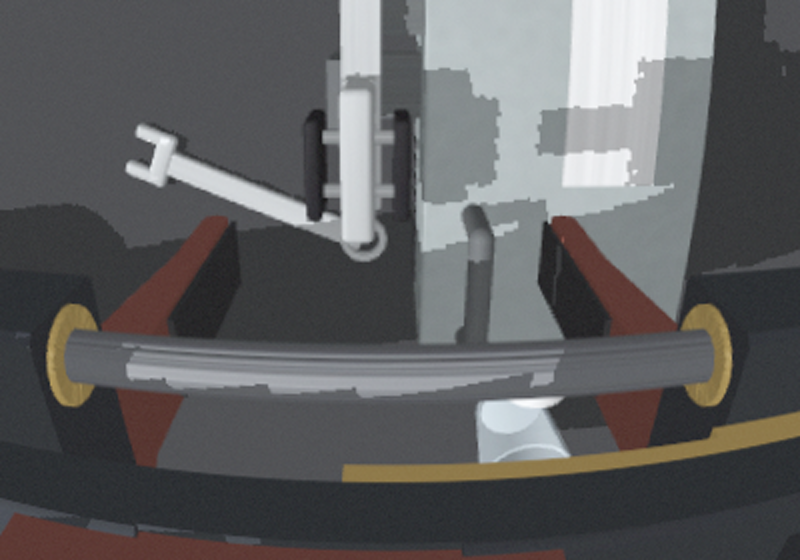

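The view shows the handle core at about (299,202) in full-image pixels, with a black tab on each side, and the bar at (360,250). It sits slightly left of where I predicted, so I'll view the full picture and measure it.

View pics/w1.png

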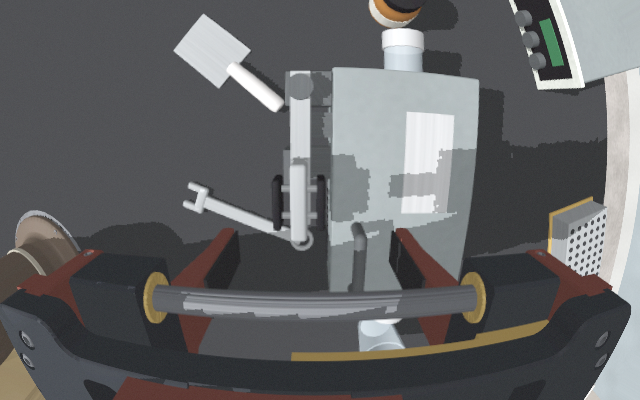

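Run:
```python
from h import *
W=lambda u,v:(120-.25+u/2,120-.25+v/2)
for n,uv,z in [('core far',W(358,88),.158),('core near',W(358,238),.158),('core mid',W(358,163),.158),('tabL far',W(313,112),.156),('tabL near',W(313,217),.156),('tabR far',W(402,112),.156),('tabR near',W(402,217),.156),('bar far',W(476,212),.148),('lidR front far',W(424,0),.11),('lid front near',W(417,335),.11)]:
    print(n,uv,atz('wrist',uv,z).round(4))
```

```text
core far (298.75, 163.75) [0.5441 0.131  0.158 ]
core near (298.75, 238.75) [0.5333 0.0686 0.158 ]
core mid (298.75, 201.25) [0.5389 0.1009 0.158 ]
tabL far (276.25, 175.75) [0.5244 0.1241 0.156 ]
tabL near (276.25, 228.25) [0.5159 0.0801 0.156 ]
tabR far (320.75, 175.75) [0.5596 0.1184 0.156 ]
tabR near (320.75, 228.25) [0.5529 0.0743 0.156 ]
bar far (357.75, 225.75) [0.5847 0.0684 0.148 ]
lidR front far (331.75, 119.75) [0.5775 0.1603 0.11  ]
lid front near (328.25, 287.25) [ 0.549 -0.012  0.11 ]
```

```bash
cat > fit2.py <<'E'
import fit; from fit import *
# wrist pic pose unchanged since w1
fit.obs+= [(('wrist',(333,67)),(-h,w,.11)),(('wrist',(478,79)),(h,w,.11)),(('wrist',(331.5,120)),None),(('wrist',(328,287)),None)]
fit.obs=[o for o in fit.obs if o[1] is not None]
r=least_squares(f,np.load('pose.npy'),loss='soft_l1'); print(r.x,np.degrees(r.x[2])); print(f(r.x).reshape(-1,2).round(1))
np.save('pose.npy',r.x)
c,s=np.cos(r.x[2]),np.sin(r.x[2])
F=lambda P:((P[0]-r.x[0])*c+(P[1]-r.x[1])*s, -(P[0]-r.x[0])*s+(P[1]-r.x[1])*c)
print('grip',F((.5385,.0995)),'pivot',[ (atz('wrist',(302,86),z).round(4),F(atz('wrist',(302,86),z))) for z in (.142,.158)])
# side bar and scene bar mid
print('bar farend',F(atz('wrist',(357.75,225.75),.148)),'hinge',[r.x[0]+c*.075,r.x[1]+s*.075])
E
python3 fit2.py
```

```text
[ 0.64185846  0.08010937 -0.15434172] -8.843129313722391
[[-1.7 -1.6]
 [-0.8 -0.2]
 [-0.2 -0.2]
 [-1.4  0.7]
 [-0.6  2.5]
 [ 1.2  2. ]
 [ 0.5  0.7]
 [-0.1 -1. ]
 [ 0.8  2.5]
 [-0.6  2.7]
 [-0.3 -1. ]
 [ 1.3 -1.2]]
grip (np.float64(-0.10511074874680636), np.float64(0.003270868540983334)) pivot [(array([0.5561, 0.1924, 0.142 ]), (np.float64(-0.10202473294361532), np.float64(0.09775067774545543))), (array([0.5564, 0.1907, 0.158 ]), (np.float64(-0.10142665851865262), np.float64(0.0961365527088762)))]
bar farend (np.float64(-0.054711426576526834), np.float64(-0.020380137848038892)) hinge [np.float64(0.7159669321853321), np.float64(0.06857964463538122)]
```

The grip is at (0.5385, 0.0995) and the pivot at (0.556, 0.196), 98 mm apart against the 100 mm expected. Lowering onto the handle.

```bash
python3 -c "
from h import *
to([.5385,.0995,.137],-9.3)"
```

```text
t 2.175 pos [0.5503 0.094  0.2507] rot [-90.   0. -99.] F [-0.7 -0.3 -0.3] w 0.0877
shift [-0.35 11.37 -1.25] rv [-0.     0.005 -0.   ]
```

```bash
python3 -m crank '0.4 -0.3 0 -1.2 0 0 0; 0.4 -0.3 2 -1.2 0 0 0; 0.4 -0.3 4 -1.2 0 0 0; 0.4 -0.3 6 -1.2 0 0 0; 0.4 -0.3 6 -1.2 0 0 0'; python3 -c "
from h import *
to([.5385,.0995,.137],-9.3)
snap('wrist','w2.png')
a=cv2.imread('pics/w2.png');cv2.imwrite('pics/w2z.png',cv2.resize(a[120:400,120:520],None,fx=2,fy=2,interpolation=cv2.INTER_CUBIC))
"
```

```text
time: 2.8
ee_pos: [0.5376, 0.0988, 0.1896]
ee_rot: [-90.1, -0.1, -99.0]
wrist_force: [0.0, -0.3, 0.7]
gripper_width: 0.0616
t 2.8 pos [0.5376 0.0988 0.1896] rot [-90.1  -0.1 -99. ] F [ 0.  -0.3  0.7] w 0.0616
shift [-0.09  5.26  0.09] rv [0.003 0.005 0.001]
```

View pics/w2z.png

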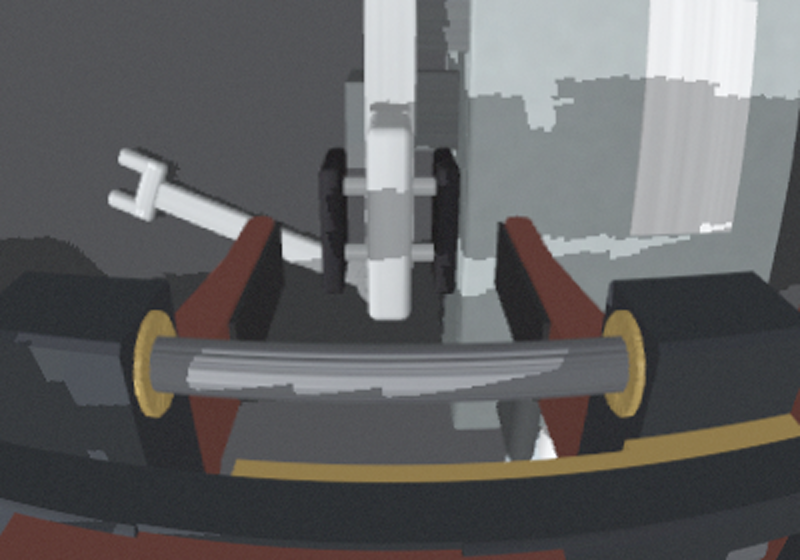

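The handle (zoomed column 388) is centred between the fingers at 277 and 500.

```bash
python3 -c "
from h import *
W=lambda u,v:(120-.25+u/2,120-.25+v/2)
a=atz('wrist',W(390,128),.158);b=atz('wrist',W(390,316),.158);print(a,b,(a+b)/2)
for L in ((332,155,289),(446,152,290)):
  a=atz('wrist',W(L[0],L[1]),.156);b=atz('wrist',W(L[0],L[2]),.156);print(a,b,(a+b)/2)
"
python3 -m crank '0.4 0 1.5 0 0 0 0; 0.4 0 3 0 0 0 0; 0.4 0 4.4 0 0 0 0; 0.4 0 5.2 0 0 0 0; 0.4 0 5.2 0 0 0 0'
```

```text
[0.54382067 0.13092363 0.158     ] [0.5338128 0.0679843 0.158    ] [0.53881673 0.09945396 0.158     ]
[0.5248916  0.12495978 0.156     ] [0.51629836 0.07993788 0.156     ] [0.52059498 0.10244883 0.156     ]
[0.55949116 0.12040003 0.156     ] [0.55347453 0.07362616 0.156     ] [0.55648284 0.09701309 0.156     ]
time: 3.48
ee_pos: [0.5387, 0.0984, 0.1379]
ee_rot: [-90.1, -0.0, -99.1]
wrist_force: [-0.5, 0.3, -0.4]
gripper_width: 0.0616
```

Consistent at (0.5387, 0.0995), so closing the gripper to squeeze.

```bash
python3 -m crank '-1 0 0 0 0 0 0; -1 0 0 0 0 0 0; -1 0 0 0 0 0 0; -1 0 0 0 0 0 0; -1 0 0 0 0 0 0'; python3 -m crank '-1 0 0 0 0 0 0; -1 0 0 0 0 0 0; -1 0 0 0 0 0 0; -1 0 0 0 0 0 0; -1 0 0 0 0 0 0'
python3 - <<'E'
from h import *
g=np.array(get_state()['ee_pos']); print(g,get_state()['joint_positions'])
Rt=R.from_euler('xyz',get_state()['ee_rot'],degrees=True)
p=np.array([.556,.1965,g[2]])
d=g-p; print(np.linalg.norm(d),np.degrees(np.arctan2(d[1],d[0])))
d=d/np.linalg.norm(d)*.1; p=g-d
for th in [.1,.2,.3,.4,.5,.6,.7,.8,.9,1.0,1.05,1.08]:
    q=p+R.from_rotvec([0,0,-th]).apply(d); print(th,(Rt.inv().apply(q-g)*100).round(2))
E
```

```text
time: 4.1
ee_pos: [0.5378, 0.0987, 0.1389]
ee_rot: [-90.1, 0.0, -99.0]
wrist_force: [-7.2, 0.7, 7.7]
gripper_width: 0.026
time: 4.72
ee_pos: [0.5378, 0.0988, 0.1389]
ee_rot: [-90.1, 0.0, -99.0]
wrist_force: [-7.1, -0.8, 7.8]
gripper_width: 0.0262
[0.53781702 0.09876601 0.13892111] [-33.92661897  23.23477525  23.8065391  109.59128926 -12.11740967
  49.72458462 -12.97243352]
0.0994110342976387 -100.53913339591591
0.1 [-0.08  0.   -1.  ]
0.2 [-0.25  0.   -1.98]
0.3 [-0.52  0.01 -2.94]
0.4 [-0.89  0.01 -3.87]
0.5 [-1.35  0.01 -4.76]
0.6 [-1.89  0.01 -5.6 ]
0.7 [-2.52  0.01 -6.38]
0.8 [-3.22  0.02 -7.09]
0.9 [-3.99  0.02 -7.73]
1.0 [-4.82  0.02 -8.29]
1.05 [-5.25  0.02 -8.54]
1.08 [-5.52  0.02 -8.68]
```

Tabs are pressed home (width 26 mm). Starting the swing.

```bash
python3 -m crank '-1 -0.05 0 -0.8 0 0.08 0; -1 -0.15 0 -1.59 0 0.16 0; -1 -0.32 0 -2.37 0 0.24 0; -1 -0.55 0 -3.13 0 0.32 0; -1 -0.84 0 -3.88 0 0.40 0'
python3 - <<'E'
from h import *
s=get_state(); g=np.array(s['ee_pos']); d=g[:2]-[.556,.1965]; print(np.linalg.norm(d),np.degrees(np.arctan2(d[1],d[0])),s['wrist_force'],s['moment'],s['ee_rot'],s['joint_positions'])
snap('wrist','w3.png')
E
```

```text
time: 5.35
ee_pos: [0.5015, 0.1123, 0.1389]
ee_rot: [-90.0, -0.1, -122.1]
wrist_force: [-3.4, -2.7, 4.9]
gripper_width: 0.0258
0.10031574912627889 -122.9369637929598 [-3.42146226 -2.72921855  4.88444783] [-0.51980821  0.79485685  0.33785065] [-9.00085764e+01 -5.04469400e-02 -1.22112341e+02] [-41.63390196  20.83473423  29.55457894 114.35587157 -13.57666812
  48.17829864 -36.66933649]
```

View pics/w3.png

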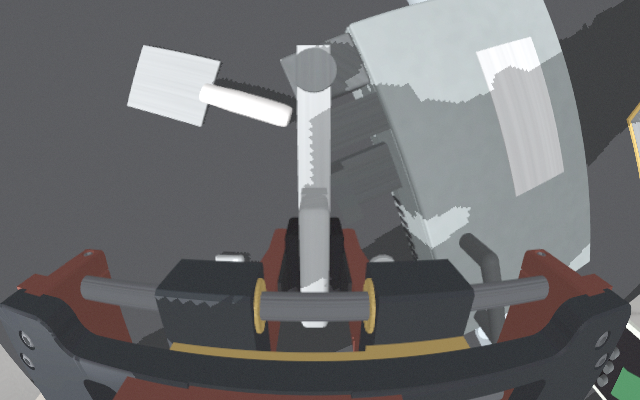

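The lever has swung about 0.4 rad with the handle held and low forces, so I'll continue.

```bash
python3 -m crank '-1 -0.04 0 -0.8 0 0.08 0; -1 -0.14 0 -1.59 0 0.16 0; -1 -0.3 0 -2.37 0 0.24 0; -1 -0.52 0 -3.14 0 0.32 0; -1 -0.81 0 -3.88 0 0.40 0';  python3 -m crank '-1 -0.02 0 -0.5 0 0.05 0; -1 -0.05 0 -1 0 0.1 0; -1 -0.12 0 -1.5 0 0.15 0; -1 -0.2 0 -2 0 0.2 0; -1 -0.29 0 -2.4 0 0.24 0'
python3 - <<'E'
from h import *
s=get_state(); g=np.array(s['ee_pos']); d=g[:2]-[.556,.1965]; print(np.linalg.norm(d),np.degrees(np.arctan2(d[1],d[0])),s['wrist_force'],s['moment'],s['ee_rot'],s['joint_positions'])
snap('wrist','w4.png')
E
```

```text
time: 6.02
ee_pos: [0.4729, 0.1394, 0.1389]
ee_rot: [-90.0, -0.1, -145.1]
wrist_force: [-3.3, -4.4, 7.0]
gripper_width: 0.0259
time: 6.65
ee_pos: [0.4617, 0.1604, 0.1389]
ee_rot: [-90.0, -0.1, -158.8]
wrist_force: [-3.6, -5.6, 6.6]
gripper_width: 0.0265
0.10095742769853544 -159.0777951018111 [-3.55968657 -5.64526662  6.56218338] [-1.08261719  0.78747136 -0.15556625] [-8.99650196e+01 -5.24254509e-02 -1.58813006e+02] [-55.75663793  19.76138685  38.21737825 118.00161056 -16.43554747
  47.48096934 -76.74376628]
```

View pics/w4.png

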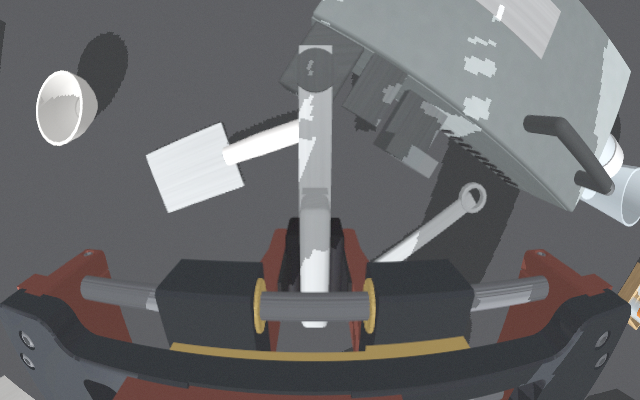

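The lever is at about 1.03–1.04 rad and the tongue is clear. One gentle nudge to the stop, then release and lift.

```bash
python3 -m crank '-1 -0.01 0 -0.2 0 0.02 0; -1 -0.02 0 -0.4 0 0.04 0; -1 -0.02 0 -0.5 0 0.05 0; -1 -0.02 0 -0.5 0 0.05 0; -1 -0.02 0 -0.5 0 0.05 0'
python3 - <<'E'
from h import *
s=get_state(); g=np.array(s['ee_pos']); d=g[:2]-[.556,.1965]; print(np.linalg.norm(d),np.degrees(np.arctan2(d[1],d[0])),s['wrist_force'],s['moment'],s['ee_rot'])
E
```

```text
time: 7.32
ee_pos: [0.4616, 0.1615, 0.1389]
ee_rot: [-89.7, -0.0, -161.6]
wrist_force: [1.1, -15.9, 4.3]
gripper_width: 0.0264
0.10066375578563339 -159.66858249532126 [  1.08724538 -15.86472464   4.27822796] [-3.36954953 -0.21143579  0.8010816 ] [-8.96744952e+01 -3.19097254e-03 -1.61614344e+02]
```

Force is rising, so the lever is at its stop. Releasing and lifting straight up.

```bash
python3 -m crank '-1 0 0 0.3 0 -0.03 0; 0.4 0 0 0.3 0 -0.03 0; 0.4 0 0 0.3 0 -0.03 0; 0.4 0 0 0.3 0 -0.03 0; 0.4 0 0 0.3 0 -0.03 0'; python3 -m crank '0.4 0 -2 0 0 0 0; 0.4 0 -5 0 0 0 0; 0.4 0 -9 0 0 0 0; 0.4 0 -12 0 0 0 0; 0.4 0 -12 0 0 0 0'
python3 - <<'E'
from h import *
snap('wrist','w5.png');snap('scene','s5.png')
a=cv2.imread('pics/s5.png')[140:270,260:420]; cv2.imwrite('pics/s5z.png',cv2.resize(a,None,fx=4.6,fy=4.6,interpolation=cv2.INTER_CUBIC))
E
```

```text
time: 7.95
ee_pos: [0.4616, 0.1645, 0.1387]
ee_rot: [-90.0, 0.1, -159.7]
wrist_force: [0.6, -0.1, -0.8]
gripper_width: 0.0605
time: 8.57
ee_pos: [0.4625, 0.1648, 0.2606]
ee_rot: [-90.1, 0.3, -159.7]
wrist_force: [-0.3, -0.8, -0.6]
gripper_width: 0.0615
```

View pics/w5.png

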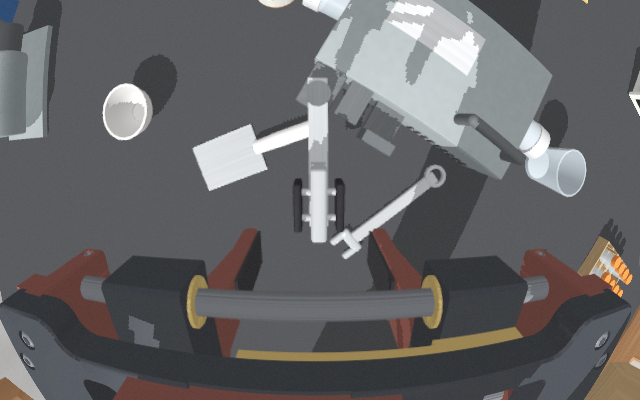

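View pics/s5z.png

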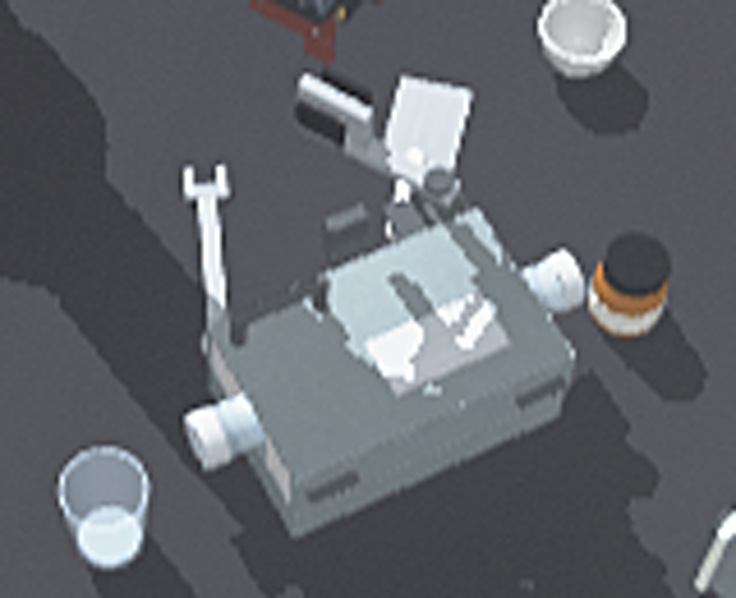

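The lever is fully out and the bystanders are untouched. The bar shows at about (462,118) to (518,160) in the wrist view; measuring it in an enlarged crop.

```bash
python3 -c "
import cv2
a=cv2.imread('pics/w5.png')[90:190,430:560];cv2.imwrite('pics/w5z.png',cv2.resize(a,None,fx=6,fy=6,interpolation=cv2.INTER_CUBIC))
a=cv2.imread('pics/side0.png')[170:220,310:350];cv2.imwrite('pics/si0b.png',cv2.resize(a,None,fx=12,fy=12,interpolation=cv2.INTER_CUBIC))"
```

```text
(no output)
```

View pics/w5z.png

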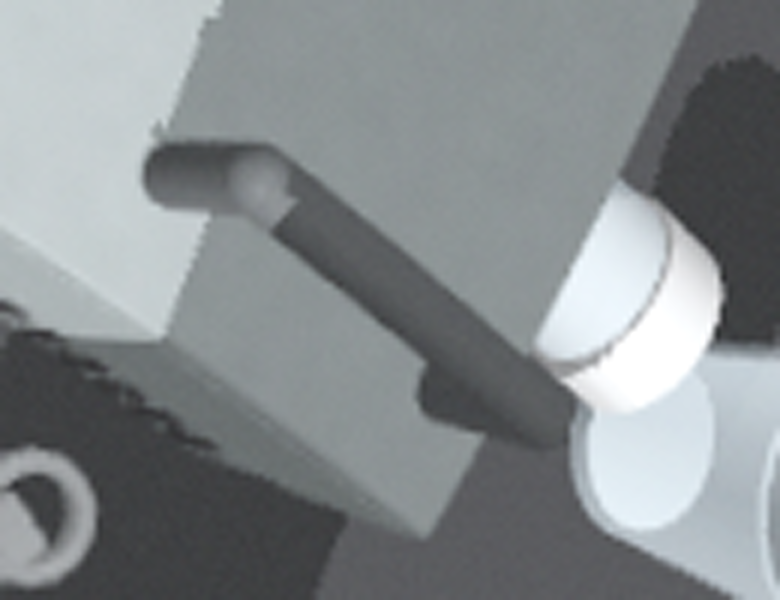

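View pics/si0b.png

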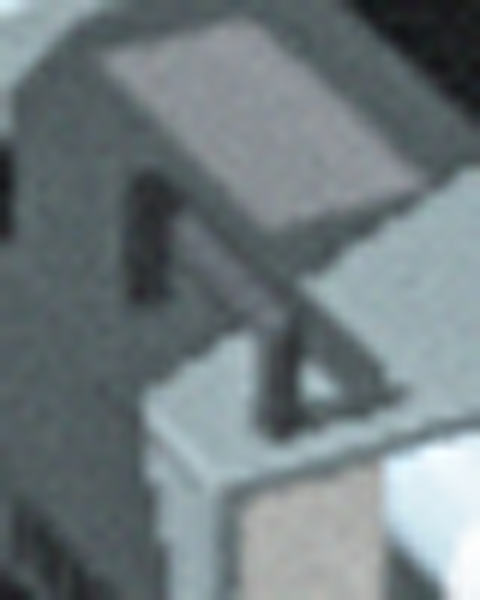

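Run:
```python
from h import *
a=atz('wrist',(473.5,120),.143);b=atz('wrist',(521.5,160),.143);m=(a+b)/2;d=a-b
print(a,b,m,np.linalg.norm(d),np.degrees(np.arctan2(d[1],d[0])))
a=atz('side',(322.9,186.2),.142);b=atz('side',(332.9,196.7),.142);print(a,b,(a+b)/2)
# lid front right corner top, wrist zoom (428,538)? lower edge / (168,338)..
for uv in [(428,538),(165,338)]: print(atz('wrist',(430+uv[0]/6,90+uv[1]/6),.11))
p=camera_params('wrist')
to([.584,.036,.26],-9.2)
```

```text
[0.58344273 0.05304681 0.143     ] [ 0.5724633  -0.01722429  0.143     ] [0.57795301 0.01791126 0.143     ] 0.07112366364287787 81.11967935099437
[0.58596785 0.04989275 0.142     ] [ 0.57414704 -0.01540112  0.142     ] [0.58005745 0.01724581 0.142     ]
[ 0.5466045  -0.02612607  0.11      ]
[0.5572576  0.04264266 0.11      ]
t 8.675 pos [0.461  0.1642 0.2583] rot [ -90.     0.  -159.7] F [ 0.2 -1.3  0.1] w 0.0616
shift [-7.09 -0.18 16.29] rv [ 0.000e+00 -1.056e+00 -1.000e-03]
```

Wrist gives the bar centre at (0.578, 0.018) and side gives (0.580, 0.017), with a length of 71 mm and yaw −9°. All agree with the given sizes.

```bash
python3 -c "
from h import *
to([.579,.018,.25],-9.0)"
```

```text
t 8.675 pos [0.461  0.1642 0.2583] rot [ -90.     0.  -159.7] F [ 0.2 -1.3  0.1] w 0.0616
shift [-6.    0.82 17.8 ] rv [ 0.00e+00 -1.06e+00 -1.00e-03]
```

```bash
python3 -m crank '0.3 -0.8 0 2.2 0 -0.13 0; 0.3 -1.5 0 4.5 0 -0.26 0; 0.3 -2.3 0 6.7 0 -0.4 0; 0.3 -3 0 9 0 -0.53 0; 0.3 -3.8 0 11.2 0 -0.67 0'; python3 -c "
from h import *
to([.579,.018,.25],-9.0)"
```

```text
time: 9.3
ee_pos: [0.5355, 0.0711, 0.257]
ee_rot: [-90.1, -0.1, -121.1]
wrist_force: [0.2, 1.4, 0.1]
gripper_width: 0.0572
t 9.3 pos [0.5355 0.0711 0.257 ] rot [-9.010e+01 -1.000e-01 -1.211e+02] F [0.2 1.4 0.1] w 0.0572
shift [2.3  0.69 6.48] rv [ 0.002 -0.386  0.001]
```

```bash
python3 -m crank '0.3 0.6 0 1.6 0 -0.1 0; 0.3 1.2 0.2 3.2 0 -0.2 0; 0.3 1.8 0.5 4.9 0 -0.3 0; 0.3 2.3 0.7 6.5 0 -0.39 0; 0.3 2.3 0.7 6.5 0 -0.39 0'; python3 -c "
from h import *
to([.579,.018,.19],-9.0)
snap('wrist','w6.png')
a=cv2.imread('pics/w6.png');cv2.imwrite('pics/w6z.png',cv2.resize(a[120:400,120:520],None,fx=2,fy=2,interpolation=cv2.INTER_CUBIC))"
```

```text
time: 9.93
ee_pos: [0.5788, 0.0171, 0.2499]
ee_rot: [-90.1, -0.1, -99.2]
wrist_force: [-0.3, -0.1, 0.4]
gripper_width: 0.0571
t 9.925 pos [0.5788 0.0171 0.2499] rot [-90.1  -0.1 -99.2] F [-0.3 -0.1  0.4] w 0.0571
shift [-0.1   5.99  0.01] rv [ 0.002 -0.003  0.001]
```

View pics/w6z.png

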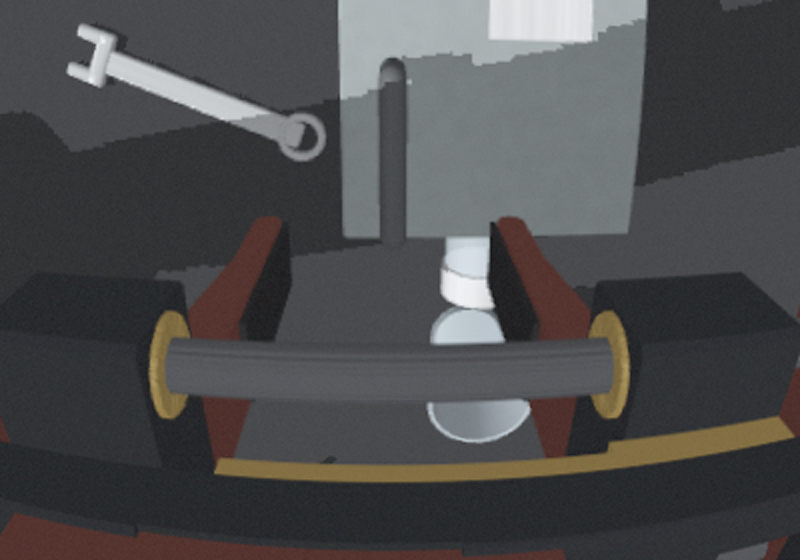

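The bar is centred between the fingers (column 392 against a midpoint of 390). Lowering.

```bash
python3 -c "
from h import *
W=lambda u,v:(120-.25+u/2,120-.25+v/2)
a=atz('wrist',W(392,72),.145);b=atz('wrist',W(393,240),.143);print(a,b,(a+b)/2)
to([.579,.018,.14],-9.0)
"
python3 -m crank '0.2 0 2.5 0 0 0 0; 0.2 0 5 0 0 0 0; 0.2 0 7.5 0 0 0 0; 0.2 0 9.5 0 0 0 0; 0.2 0 11 0 0 0 0'
```

```text
[0.58619851 0.05745133 0.145     ] [ 0.57467429 -0.01670963  0.143     ] [0.5804364  0.02037085 0.144     ]
t 9.975 pos [0.5786 0.0179 0.2502] rot [-90.1  -0.  -99.2] F [-0.5  0.4  0.4] w 0.0571
shift [-0.02 11.02  0.07] rv [ 0.002 -0.004  0.001]
time: 10.6
ee_pos: [0.5783, 0.0192, 0.1404]
ee_rot: [-90.1, -0.0, -99.1]
wrist_force: [-0.1, -0.1, -1.2]
gripper_width: 0.0526
```

```bash
python3 -m crank '-1 0 0 0 0 0 0; -1 0 0 0 0 0 0; -1 0 0 0 0 0 0; -1 0 0 0 0 0 0; -1 0 0 0 0 0 0'
python3 - <<'E'
from h import *
s=get_state();g=np.array(s['ee_pos']);print(g,s['wrist_force'],s['gripper_width'],np.round(s['joint_positions'],1))
# path in tool axes: forward=tool z, up=-tool y ; bar rel hinge (-125,62)
for th in np.arange(.1,1.66,.1).tolist()+[1.57,1.6,1.62]:
    x=-12.5*np.cos(th)+6.2*np.sin(th); z=6.2*np.cos(th)+12.5*np.sin(th)
    print(round(th,2),'y',round(-(z-6.2),2),'z',round(x+12.5,2))
E
```

```text
time: 11.22
ee_pos: [0.5804, 0.018, 0.1422]
ee_rot: [-89.8, 0.0, -99.1]
wrist_force: [3.1, -1.3, -0.7]
gripper_width: 0.0115
[0.58038275 0.018008   0.14220582] [ 3.0992213  -1.28898955 -0.73642642] 0.011542347897249174 [-30.1  27.2  31.8 105.3 -17.7  52.3   0.7]
0.1 y -1.22 z 0.68
0.2 y -2.36 z 1.48
0.3 y -3.42 z 2.39
0.4 y -4.38 z 3.4
0.5 y -5.23 z 4.5
0.6 y -5.98 z 5.68
0.7 y -6.59 z 6.93
0.8 y -7.09 z 8.24
0.9 y -7.45 z 9.59
1.0 y -7.67 z 10.96
1.1 y -7.75 z 12.36
1.2 y -7.7 z 13.75
1.3 y -7.5 z 15.13
1.4 y -7.17 z 16.49
1.5 y -6.71 z 17.8
1.6 y -6.11 z 19.06
1.57 y -6.3 z 18.69
1.6 y -6.11 z 19.06
1.62 y -5.98 z 19.31
```

Bar gripped (11.5 mm). Lifting the first 0.3 rad.

```bash
python3 -m crank '-1 0 -0.6 0.3 0 0 0; -1 0 -1.22 0.68 0 0 0; -1 0 -1.8 1.07 0 0 0; -1 0 -2.36 1.48 0 0 0; -1 0 -3.42 2.39 0 0 0'; python3 -c "
from h import *
snap('side','d7.png')
a=cv2.imread('pics/d7.png')[110:270,220:430];cv2.imwrite('pics/d7z.png',cv2.resize(a,None,fx=3.7,fy=3.7,interpolation=cv2.INTER_CUBIC))"
```

```text
time: 11.85
ee_pos: [0.6016, 0.0146, 0.1753]
ee_rot: [-90.2, -0.0, -99.0]
wrist_force: [1.2, 1.8, -12.3]
gripper_width: 0.0113
```

View pics/d7z.png

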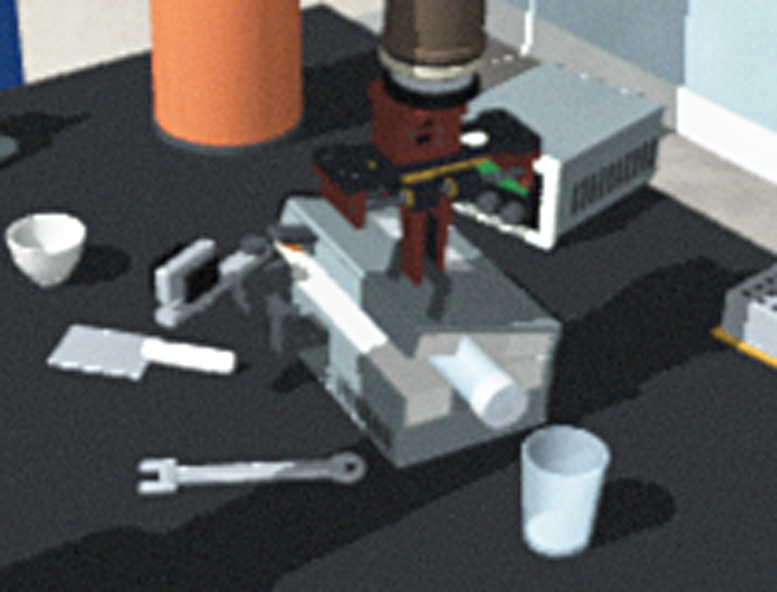

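The lid is rising with the bar (about 0.3 rad, 12 N). Continuing.

```bash
python3 -m crank '-1 0 -0.96 1.01 0 0 0; -1 0 -1.81 2.11 0 0 0; -1 0 -2.56 3.29 0 0 0; -1 0 -3.17 4.54 0 0 0; -1 0 -3.67 5.85 0 0 0'; python3 -c "
from h import *
snap('side','d8.png')
a=cv2.imread('pics/d8.png')[110:270,220:430];cv2.imwrite('pics/d8z.png',cv2.resize(a,None,fx=3.7,fy=3.7,interpolation=cv2.INTER_CUBIC))"
```

```text
time: 12.52
ee_pos: [0.6593, 0.0051, 0.2154]
ee_rot: [-90.2, 0.1, -99.1]
wrist_force: [-12.2, 1.7, 10.6]
gripper_width: 0.0111
```

View pics/d8z.png

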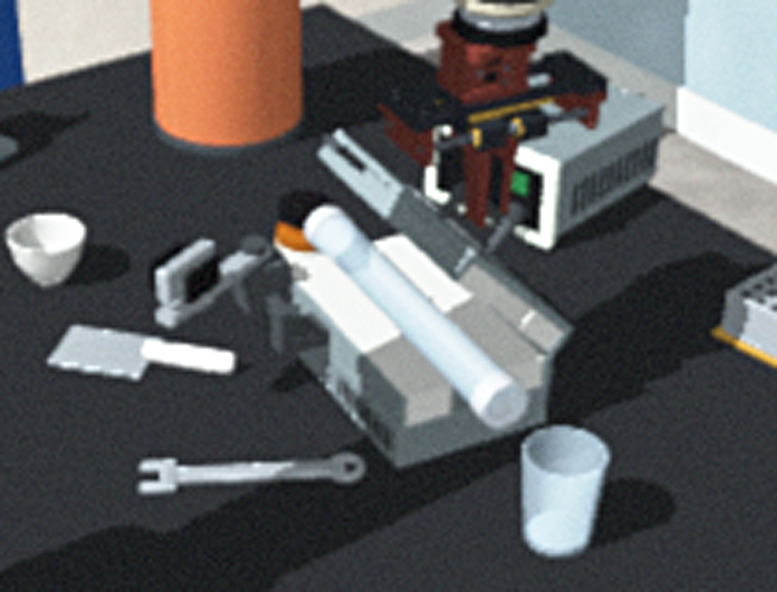

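Lid at about 0.8 rad. There is a small upward reaction, so I'll command 2 mm higher and continue.

```bash
python3 -m crank '-1 0 -0.5 1.35 0 0 0; -1 0 -0.78 2.72 0 0 0; -1 0 -0.86 4.12 0 0 0; -1 0 -0.81 5.51 0 0 0; -1 0 -0.61 6.89 0 0 0'; python3 -c "
from h import *
snap('side','d9.png');snap('wrist','w9.png')
a=cv2.imread('pics/d9.png')[110:270,220:430];cv2.imwrite('pics/d9z.png',cv2.resize(a,None,fx=3.7,fy=3.7,interpolation=cv2.INTER_CUBIC))"
```

```text
time: 13.2
ee_pos: [0.7289, -0.0063, 0.2214]
ee_rot: [-90.0, 0.0, -99.1]
wrist_force: [-5.8, 0.5, 5.0]
gripper_width: 0.0112
```

View pics/d9z.png

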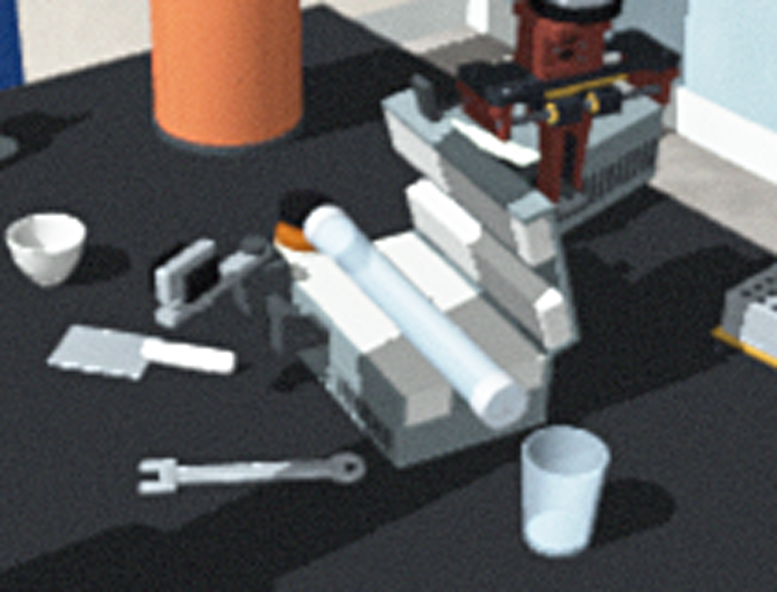

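View pics/w9.png

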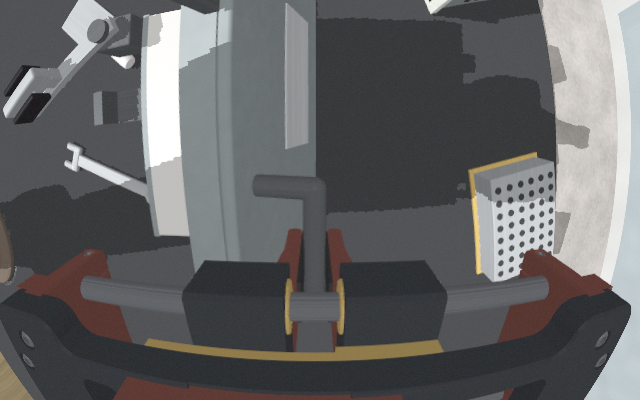

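Lid at about 1.3 rad with low forces. Finishing to about 1.60, which is short of the 1.65 stop.

```bash
python3 -m crank '-1 0 0.33 1.36 0 0 0; -1 0 0.79 2.67 0 0 0; -1 0 1.08 3.31 0 0 0; -1 0 1.39 3.93 0 0 0; -1 0 1.45 4.0 0 0 0'; python3 -m crank '-1 0 0 0 0 0 0; -1 0 0 0 0 0 0; -1 0 0 0 0 0 0; -1 0 0 0 0 0 0; -1 0 0 0 0 0 0';python3 -c "
from h import *
snap('side','d10.png');snap('wrist','w10.png');print(np.round(get_state()['joint_positions'],1))
a=cv2.imread('pics/d10.png')[110:270,220:430];cv2.imwrite('pics/d10z.png',cv2.resize(a,None,fx=3.7,fy=3.7,interpolation=cv2.INTER_CUBIC))"
```

```text
time: 13.92
ee_pos: [0.769, -0.0128, 0.2057]
ee_rot: [-89.9, -0.0, -99.1]
wrist_force: [-1.4, -2.0, 5.6]
gripper_width: 0.0113
time: 14.55
ee_pos: [0.769, -0.0128, 0.2057]
ee_rot: [-89.8, -0.0, -99.1]
wrist_force: [-0.1, -2.1, 5.8]
gripper_width: 0.0111
[-19.5  42.1  31.4  71.1 -21.4  72.3   2.5]
```

View pics/d10z.png

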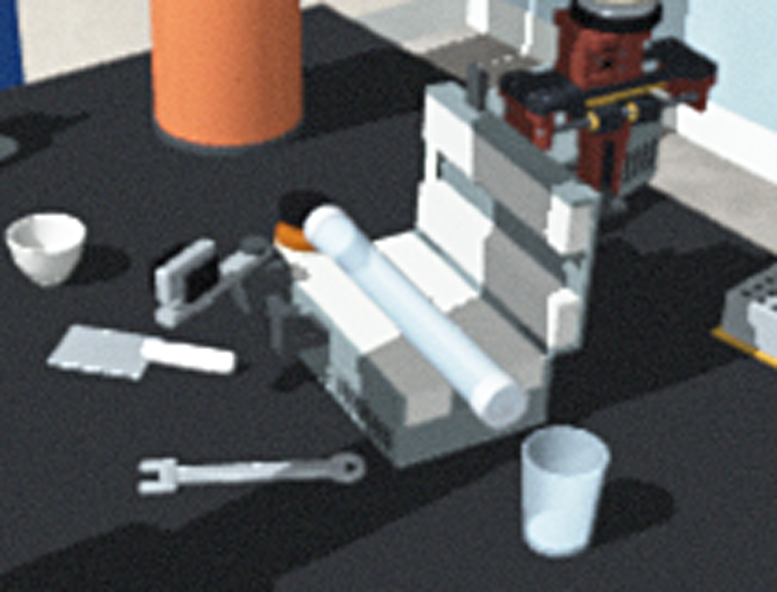

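View pics/w10.png

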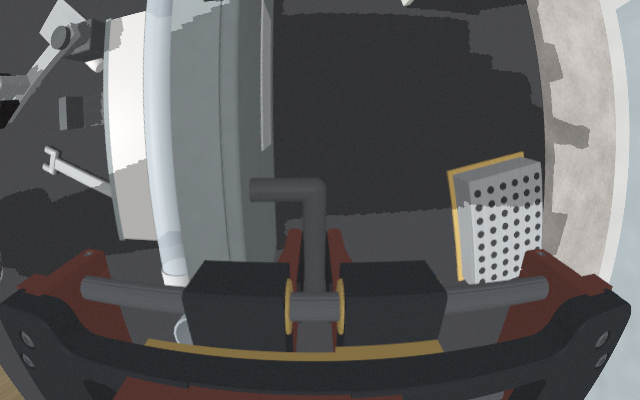

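The lid is upright: bar travel of 191 mm corresponds to about 1.6 rad. Opening only slightly so the front finger doesn't push the lid, then lifting out.

```bash
python3 -m crank '-0.6 0 0 0 0 0 0; -0.6 0 0 0 0 0 0; -0.6 0 0 0 0 0 0; -0.6 0 0 0 0 0 0; -0.6 0 0 0 0 0 0'; python3 -m crank '-0.6 0 -0.5 0 0 0 0; -0.6 0 -1.5 0 0 0 0; -0.6 0 -3 0 0 0 0; -0.6 0 -5 0 0 0 0; -0.6 0 -8 0 0 0 0';python3 -m crank '-0.6 0 -3 0 0 0 0; -0.6 0 -6 0 0 0 0; -0.6 0 -9 0 0 0 0; -0.6 0 -12 0 0 0 0; -0.6 0 -12 0 0 0 0'; python3 -c "
from h import *
snap('side','d11.png');snap('scene','s11.png')
a=cv2.imread('pics/d11.png')[90:270,220:430];cv2.imwrite('pics/d11z.png',cv2.resize(a,None,fx=3.3,fy=3.3,interpolation=cv2.INTER_CUBIC))"
```

```text
time: 15.28
ee_pos: [0.7681, -0.0119, 0.204]
ee_rot: [-90.0, 0.0, -99.0]
wrist_force: [0.4, -0.2, 0.2]
gripper_width: 0.0179
time: 15.9
ee_pos: [0.7679, -0.0119, 0.2856]
ee_rot: [-90.0, -0.0, -99.1]
wrist_force: [0.4, 0.5, -0.2]
gripper_width: 0.0176
time: 16.52
ee_pos: [0.7686, -0.0126, 0.4085]
ee_rot: [-89.7, 0.0, -99.1]
wrist_force: [-0.6, -0.4, 0.1]
gripper_width: 0.0173
```

View pics/d11z.png

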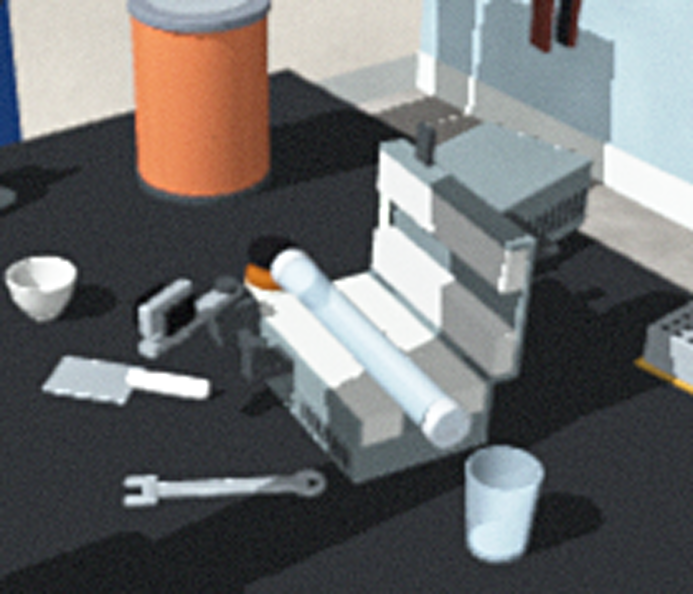

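View pics/s11.png

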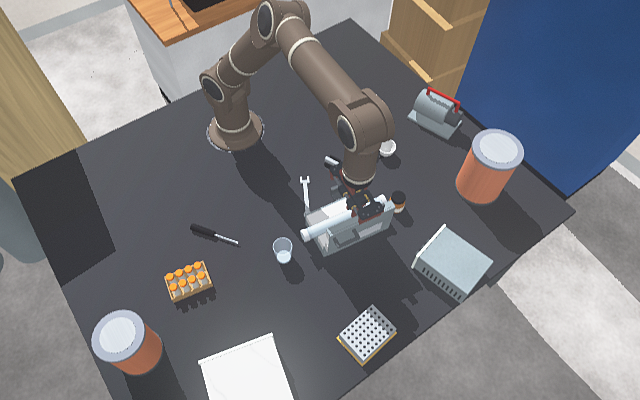

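The lid stands open and the gripper is clear (tips about 0.39 m high). A quick numeric check of the lid angle against the side picture.

Run:
```python
from h import *
r=np.load('pose.npy');c,s=np.cos(r[2]),np.sin(r[2])
for th in (1.45,1.5,1.57,1.62):
    o=[]
    for q in [(-.15,-.12,0),(-.15,-.12,.03),(-.15,.12,.0),(0,-.12,0),(0,-.12,.03)]:
        x=.075+q[0]*np.cos(th)+q[2]*np.sin(th); z=.08+q[2]*np.cos(th)-q[0]*np.sin(th)
        P=[r[0]+c*x-s*q[1],r[1]+s*x+c*q[1],z]; p=proj('side',P); o.append(((p-[220,90])*3.3).round(0).tolist())
    print(th,o)
print(get_state()['time'])
```

```text
1.45 [[489.0, 251.0], [517.0, 240.0], [360.0, 147.0], [493.0, 382.0], [519.0, 371.0]]
1.5 [[496.0, 248.0], [523.0, 239.0], [366.0, 145.0], [493.0, 382.0], [519.0, 372.0]]
1.57 [[506.0, 245.0], [533.0, 238.0], [375.0, 143.0], [493.0, 382.0], [519.0, 374.0]]
1.62 [[512.0, 244.0], [539.0, 238.0], [382.0, 141.0], [493.0, 382.0], [519.0, 375.0]]
16.625
```

Observed corners (537,237) and (380,141) match about 1.6 rad. Handing in.

```bash
python3 -c "
from plant import *
print(finish_job())"
```

```text
the job is handed in; nothing more can be done
None
```

The furnace is open: the latch lever is swung out to its stop and the lid is standing upright on its own. I handed the job in at about 16.6 s.

- **Lever:** I squeezed both tabs home (gripper width 26 mm) and kept them squeezed through the whole swing. At the end the measured grip pose gave about 1.05 rad and the side force rose to 16 N, so I took it to be at the stop. Then I released it.
- **Lid:** I gripped the bar and moved it along the hinge arc. The highest wrist force I read was about 16 N. The bar moved 191 mm, which corresponds to about 1.6 rad.
- **Last checks:** After I let go, the lid's corners in the side picture matched a model angle of about 1.57–1.62 rad. The gripper was clear, with the wrist force near zero. The wrench, spatula, beaker, jar and crucible looked unmoved in the final pictures; I judged this by eye and did not measure it.
- **Small disagreement:** The first estimate of the furnace position from the fixed cameras put the handle about 12 mm away from the close-up wrist-camera measurement. I worked from the wrist measurement, and the later checks agreed with it. No check failed.

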